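# Ready the under-sink filter for a cartridge change

### The job

Get the water filter on the pull-out tray ready for a cartridge change: first stand the new cartridge end-down in its narrow round holder, all the way down, and let go of it. Then take the quarter-turn cap off the filter housing - nobody knows which way it unlocks, so try it both ways - and finish while still holding the cap level in the gripper, lifted clear of the housing by at least 8 cm; do not put it down or let go. Leave the funnel, the stopper and the dustpan where they are.

Things in the scene. Friction and masses are not known exactly. Their poses are not given: they have to be found in the camera images.
- cartridge_center (a point): New filter cartridge, loose: a white cylinder 34 mm in diameter and 150 mm tall with grey end bands, about 160 g, standing upright on the tray floor. The point is its centre, half-way up (75 mm above its underside); z is its long axis. The lower end is chamfered.
- holder_mouth (a point): Fixed narrow grey round cup for the cartridge: 54 mm outside, 42 mm inside diameter, 75 mm tall on an 85 mm square foot plate, open at the top. The point is the centre of its mouth (level with the rim); the inner floor is 70 mm below it, so a seated cartridge has its centre 5 mm above this point. z is up.
- housing_mouth (a point): Fixed two-stage water filter: two white upright canisters, 76 mm in diameter, 125 mm apart. The point is the centre of the rim of the first stage, the one with a flat cap with a wing grip; z up, the rim is 130 mm above the tray floor and the cap's disc rests on it. The second stage stands 125 mm away along this frame's -y; its closed dome, 152 mm tall, is not opened.
- cap_grip (a point): Wing grip on top of the loose white cap (about 150 g) of the first stage: upright, 62 mm long (along this frame's x), 14 mm thick (along y), 34 mm tall, on a disc 80 mm in diameter and 10 mm thick. The point is on the cap's axis in the wing, 22 mm above the disc's top face, 12 mm below the wing's top, and 32 mm above the rim while the cap is on; z is up.
- cap_disc (a point): Centre of the underside of the same cap's disc; a 34 mm plug below it reaches 30 mm into the housing. Two hidden lugs lock it (2 mm vertical play). From its start it turns freely by about 1.0 rad in ONE sense, different each time and not visible, to an end stop; there, or up to 0.15 rad before, it lifts straight out. The other way a firm stop blocks it within 0.25 rad and it stays locked.
- funnel: Small aluminium funnel standing mouth down on the tray, 80 mm wide, 75 mm tall, loose; origin at the centre of its underside. Not part of the work.
- stopper: Black silicone bottle stopper standing on the tray, 42 mm wide, 36 mm tall, loose; origin at the centre of its underside. Not part of the work.
- dustpan: Yellow plastic dustpan lying on the tray, pan 130 by 200 mm, 35 mm tall, handle 80 mm along its +x, loose; origin at the centre of the pan's underside. Not part of the work.
Mind the look-alikes: they are no part of the job. Leave any purple look-alike of the part that bears cap_grip alone.

How it is judged:
On the way, in this order (a step that is already met when the one before it is completed fails the run):
1. the cartridge stands end-down at the bottom of its holder, let go of, with the cap still on the housing (z of cartridge_center in the frame of holder_mouth below 0.013 m and horizontal distance between cartridge_center and holder_mouth below 0.012 m and angle between cartridge_center's own z axis and vertical below 0.2 rad and contact force between cartridge and the fingers below 0.2 N and z of cap_grip in the frame of housing_mouth below 0.037 m), for 0.2 s.
2. the cap has come out of the housing, held by the fingers (z of cap_grip in the frame of housing_mouth above 0.075 m and contact force between cap and the fingers above 1 N), for 0.2 s.
At the end, for the whole second after the job is handed in: Cartridge in its holder: centre at most 13 mm above the mouth, within 12 mm of its axis, tilt under 0.2 rad, let go. Cap held still by the fingers, tilt under 0.3 rad, its grip point at least 105 mm above the housing rim (32 mm at the start), touching neither filter nor cartridge (z of cartridge_center in the frame of holder_mouth below 0.013 m and horizontal distance between cartridge_center and holder_mouth below 0.012 m and angle between cartridge_center's own z axis and vertical below 0.2 rad and contact force between cartridge and the fingers below 0.2 N and z of cap_grip in the frame of housing_mouth above 0.105 m and angle between cap_grip's own z axis and vertical below 0.3 rad and contact force between cap and the fingers above 1 N and contact force between cap and filter below 0.1 N and contact force between cap and cartridge below 0.1 N and linear speed of cap below 0.03 m/s); the arm keeps its last pose, push and grip.
It fails at once if the funnel is disturbed (moved more than 30 mm) (distance of funnel from where it was at the start of the episode above 0.03 m).
It fails at once if the stopper is disturbed (moved more than 30 mm) (distance of stopper from where it was at the start of the episode above 0.03 m).
It fails at once if the dustpan is disturbed (moved more than 30 mm) (distance of dustpan from where it was at the start of the episode above 0.03 m).
It also fails if it takes over 59 s, if anything falls off the work surface, if the arm or the gripper's body presses on something with over 40 N, if the wrist force passes 120 N, or if a joint passes its speed limit or range.

### The arm

A 7-joint arm with a two-finger parallel gripper is mounted at the origin on the work surface. World frame = base frame: x ahead of the robot, y to its left, z up, the work surface at z = 0. Lengths are in m, angles in rad, forces in N, time in s.
With the tool pointing down it reaches from about 0.35 to 0.9 m from the base axis. Payload 8.1 kg.
Tool frame: the origin (TCP) lies at the very end of the fingers, on their centre line; the grasp point (between the pads) lies 19 mm behind it; z points along the fingers, y is the line along which they close (so a half turn about z gives the same grasp; the last joint's range is limited). The gripper opens to 92 mm and grips with 3 to 60 N. Pads are 19 mm wide; open, the fingers measure 130 mm over their backs; the gripper's body (75 mm by 190 mm) begins 47 mm behind the grasp point.
Start: joints at [1.199, 0.434, 0.025, 1.573, -0.012, 1.134, -0.075], TCP at [0.166, -0.603, 0.227] pointing down, gripper open.
Joint ranges: [-2.62, 2.62], [-0.44, 2.09], [-1.27, 1.32], [0.08, 2.57], [-1.32, 4.46], [0.12, 2], [-2.74, 2.74]. Speed limits (rad/s): [2.22, 2.22, 3.01, 3.01, 3.14, 3.14, 3.14].

### API

Orientations are given as a rotation vector (axis times angle).
In Python, from cell import arm gives the robot as it stands.
- The arm moves only by the tool jog_arm, never from a script. Its argument "rows" is a list of rows, each a list of 3 entries, a list of its own where there are three numbers: the shift along the world's x, y, z in cm, then the turn, a rotation vector about the world's x, y, z in degrees, then the opening, from 0 (shut) to 1 (fully open). A call has 1 to 8 rows; each row is the pose to reach, as a shift and turn from the pose commanded when the call began; what a row does not reach only later rows make up. A row lasts 1/8 s, in which the tool goes at most 62.5 mm and 10.7 degrees, less where a joint would pass 70% of its speed; a pose out of reach is approached as far as the arm can. A call with a gripper value outside its range is refused whole. The fingers move at their own pace and stop on an object; "newtons" is the grip in N (left out, the last holds). Time passes only in rows, so rows that repeat a pose let the fingers close. It gives the time, the measured TCP pose, the force, the opening and the grip force at its end, in the units of the state.
- arm.observe(): the state, without advancing time (a new reading comes with each control period).
- arm.get_image(name): name is "side" or "top"; returns a dict with "img" (400x640x3 uint8, red, green, blue), "depth" (400x640 float32, m along the optical axis (not along the pixel's ray), 0 where there is no reading), "fx", "fy", "cx", "cy" (pixels), "dist_coeffs" ([k1, k2, p1, p2, k3] as OpenCV has them; the pictures are not rectified), "rvec" (rotation vector, rad) and "tvec" (3), from world to camera coordinates, as OpenCV has them. Camera axes: x right, y down, z forward; pixel columns grow to the right and rows downward; lengths in m; the calibration is good to about 2 mm. A picture is of the moment at which its call begins.
- arm.sign_off(): hands the job in; it is judged then, once.
The state is a dict: "clock": time; "joints": joint angles; "dq": joint speeds; "joint_efforts": joint torques, N m; "position": TCP position; "ee_rot": TCP orientation; "force": force on the tool from outside, world axes, zero at the start; "ft_torque": the same for the moment, N m; "width": opening from 0.0 (shut) to 1.0 (fully open); "gripper_force": force on a finger pad.
Only numpy, scipy, OpenCV 4.12 (cv2) and the standard library are available. Lean on these libraries where they do the work, as an engineer would, in place of code of your own. Each camera call takes 0.05 s, during which the arm holds its last target. There are 200 camera calls.

## Working session

There is one attempt and no reset: what is moved stays moved. The work goes in short steps, Python scripts to look and compute and a tool call to move; the robot and the scene stay as the last step left them, time stands still between calls to the robot, and variables do not carry over. Pictures are saved under pics/ and viewed, at most 10 in all, crops included, and the job is handed in when it is done.

Besides the shell and the picture viewer there is one more tool, called in YAML: its name, and indented under it one key for each argument. jog_arm: Moves the arm, as the interface text tells. Its arguments: {"type":"object","properties":{"rows":{"type":"array","items":{"type":"array"}},"newtons":{"type":"number"}},"required":["rows"]}

```bash
mkdir -p pics
cat > h.py <<'E'
import numpy as np, cv2
from cell import arm
def grab(n):
    d=arm.get_image(n); d['R']=cv2.Rodrigues(np.array(d['rvec'],float))[0]; d['t']=np.array(d['tvec'],float).reshape(3)
    d['K']=np.array([[d['fx'],0,d['cx']],[0,d['fy'],d['cy']],[0,0,1.]]); return d
def save(d,f): cv2.imwrite('pics/'+f,cv2.cvtColor(d['img'],cv2.COLOR_RGB2BGR))
def cloud(d):
    h,w=d['depth'].shape; u,v=np.meshgrid(np.arange(w),np.arange(h))
    p=cv2.undistortPoints(np.stack([u,v],-1).reshape(-1,1,2).astype(np.float64),d['K'],np.array(d['dist_coeffs'],float)).reshape(h,w,2)
    z=d['depth'][...,None]; P=np.concatenate([p*z,z],-1)
    W=(P-d['t'])@d['R']; W[d['depth']<=0]=np.nan; return W
E
python3 - <<'E'
from h import *
for n in('top','side'):
    d=grab(n); save(d,n+'0.png'); print(n,-d['R'].T@d['t'], d['R'][2])
    W=cloud(d); np.savez('/tmp/%s.npz'%n,W=W,img=d['img'])
print(arm.observe())
E
```

```text
top [0.37552238 0.02114093 1.04713488] [ 0.10077432 -0.02933738 -0.99447667]
side [ 0.42013252 -0.82619652  0.9333327 ] [ 0.05676138  0.71623789 -0.69554398]
{'clock': 0.1, 'joints': array([ 1.19942631,  0.43513185,  0.02497145,  1.57400495, -0.01155499,
        1.13403449, -0.07509887]), 'dq': array([ 0.00051491, -0.00100383,  0.00064517, -0.00337035, -0.0009984 ,
        0.00105295,  0.00130124]), 'joint_efforts': array([ 3.55685013e-03, -6.69127464e+01,  9.88464430e-01, -3.15149403e+01,
       -6.04372378e-02,  3.74256622e-02,  1.54255480e-05]), 'position': array([ 0.16577582, -0.60212591,  0.22603724]), 'ee_rot': array([-3.11190095e+00, -4.20653706e-01,  5.63373195e-04]), 'force': array([-0.60942358, -0.08205831,  0.23792709]), 'ft_torque': array([-0.06555362, -0.04536795,  0.023577  ]), 'gripper_force': 0.0, 'width': 0.9992785306400687}
```

View pics/top0.png

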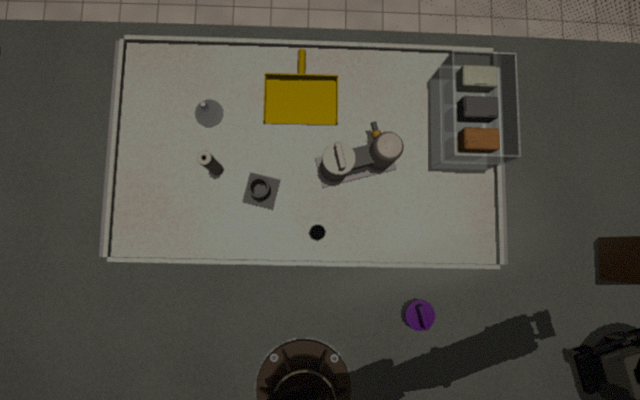

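View pics/side0.png

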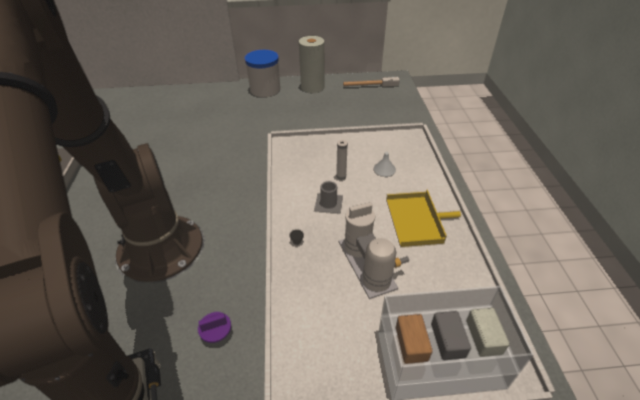

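The top view shows the cartridge top at (205,158), the holder at (260,189), the capped stage at (338,160), the dome at (386,147), the funnel at (208,112) and the stopper at (317,232). The side view shows the cartridge at (342,143), the holder at (329,185), the wing at (360,211) and the dome at (380,250).

Run:
```python
from h import *
D={n:np.load('/tmp/%s.npz'%n)['W'] for n in('top','side')}
fl=np.nanmedian(D['top'][190:250,130:230,2]); print('floor',fl, np.nanmedian(D['side'][150:170,290:320,2]))
def sel(n,c,z0,z1,xy=None,r=None):
    u0,u1,v0,v1=c; P=D[n][v0:v1,u0:u1].reshape(-1,3); h=P[:,2]-fl
    return P[(h>z0)&(h<z1)]
def circ(P):
    c,r=cv2.minEnclosingCircle((P[:,:2]*1000).astype(np.float32)); return np.round(c,1),round(r,1),len(P),np.median(P[:,2])
R={'top':{'cart':(190,230,145,180),'hold':(240,285,170,212),'cap':(318,362,138,190),'dome':(366,408,125,170)},
'side':{'cart':(332,352,136,185),'hold':(312,346,178,215),'cap':(340,380,195,255),'dome':(362,400,230,295)}}
for n in R:
  for k,(a,b) in {'cart':(.135,.165),'hold':(.068,.085),'cap':(.132,.15),'dome':(.1,.17)}.items():
    P=sel(n,R[n][k],a,b)
    if len(P)>3: print(n,k,circ(P),np.median(P,0).round(4),P[:,2].max())
  P=sel(n,R[n]['cap'],.165,.195)
  if len(P)>4:
    r=cv2.minAreaRect((P[:,:2]*1000).astype(np.float32)); vx=cv2.fitLine((P[:,:2]*1000).astype(np.float32),cv2.DIST_L2,0,.01,.01).ravel()
    print(n,'wing',r,vx,len(P),P[:,2].max(), P.mean(0))
  P=sel(n,R[n]['hold'],.002,.012); print(n,'foot',cv2.minAreaRect((P[:,:2]*1000).astype(np.float32)) if len(P) else 0)
d=[cv2.resize(cv2.cvtColor(np.load('/tmp/%s.npz'%n)['img'],cv2.COLOR_RGB2BGR)[v:v+120,u:u+120+40],(640,480),interpolation=cv2.INTER_CUBIC) for n,u,v in(('top',190,100),)]
cv2.imwrite('pics/crop0.png',d[0])
```

```text
floor 0.012559296325863802 0.009966369512026216
top cart (array([570.2, 248.4]), 17.3, 191, np.float64(0.16238133640266136)) [0.5691 0.2472 0.1624] 0.16748009976302478
top hold (array([517.5, 127.1]), 27.3, 150, np.float64(0.08735642932233116)) [0.517  0.1279 0.0874] 0.09337795717737596
top cap (array([582.1, -69. ]), 40.0, 661, np.float64(0.1525964796006836)) [ 0.5795 -0.0632  0.1526] 0.16168221242811837
top dome (array([ 614. , -189.3]), 38.1, 819, np.float64(0.15881057991757688)) [ 0.6075 -0.1834  0.1588] 0.16823564402024851
top wing ((581.9545288085938, -68.99365234375), (61.65658950805664, 14.719612121582031), 12.736117362976074) [ 9.7092903e-01  2.3936766e-01  5.8111127e+02 -6.8507439e+01] 172 0.19081813187342037 [ 0.58111125 -0.06850744  0.18596332]
top foot ((516.4478759765625, 123.58386993408203), (112.52796173095703, 119.50204467773438), 1.5169053077697754)
side cart (array([573. , 244.9]), 19.0, 87, np.float64(0.15877264212760847)) [0.5716 0.2403 0.1588] 0.1643519447012659
side hold (array([518.1, 124.3]), 28.2, 88, np.float64(0.0837949247110869)) [0.5191 0.1216 0.0838] 0.08851668035402156
side cap (array([ 592. , -121.5]), 92.3, 531, np.float64(0.1510395482170504)) [ 0.5894 -0.0965  0.151 ] 0.16249459138061897
side dome (array([ 609.4, -165.7]), 65.9, 845, np.float64(0.15137320816344754)) [ 0.6096 -0.2087  0.1514] 0.1652423535257249
side wing ((581.2099609375, -72.47871398925781), (60.26442337036133, 15.710691452026367), 12.078807830810547) [ 9.774399e-01  2.112139e-01  5.807568e+02 -7.375833e+01] 114 0.18725602710926945 [ 0.58075676 -0.07375833  0.18283829]
side foot ((526.6690673828125, 159.53553771972656), (169.90231323242188, 94.91402435302734), 81.560791015625)
```

View pics/crop0.png

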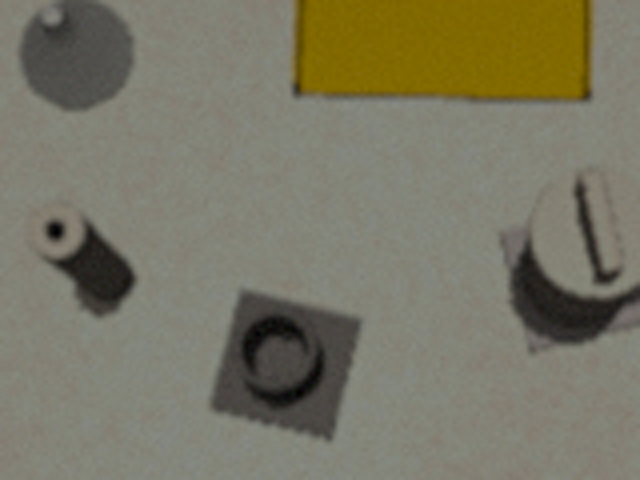

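jog_arm:
  rows:
    - [[2, 4, 3], [0, 0, 0], 1]
    - [[5, 10, 3.5], [0, 0, 0], 1]
    - [[7.5, 15, 3.5], [0, 0, 0], 1]
    - [[10, 20, 3.5], [0, 0, 0], 1]
    - [[12.5, 25, 3.5], [0, 0, 0], 1]
    - [[15, 30, 3.5], [0, 0, 0], 1]
    - [[17.5, 35, 3.5], [0, 0, 0], 1]
    - [[20, 40, 3.5], [0, 0, 0], 1]

```text
clock: 1.1
position: [0.3663, -0.2009, 0.2617]
ee_rot: [3.113, 0.42, 0.0]
force: [1.1, -0.7, 0.1]
width: 1.0
gripper_force: 0.0
```

jog_arm:
  rows:
    - [[2.5, 5, 0], [0, 0, 0], 1]
    - [[5, 10.5, 0], [0, 0, 0], 1]
    - [[7.5, 16, 0], [0, 0, 0], 1]
    - [[10, 21.5, 0], [0, 0, 0], 1]
    - [[12.5, 27, 0], [0, 0, 0], 1]
    - [[15, 32.5, 0], [0, 0, 0], 1]
    - [[17.5, 38, 0], [0, 0, 0], 1]
    - [[19.5, 42.5, 0], [0, 0, 0], 1]

```text
clock: 2.1
position: [0.5613, 0.2247, 0.2612]
ee_rot: [-3.113, -0.422, 0.001]
force: [0.4, -1.7, -0.5]
width: 1.0
gripper_force: 0.0
```

jog_arm:
  rows:
    - [[1, 2.3, -3], [0, 0, 0], 1]
    - [[1, 2.3, -5], [0, 0, 0], 1]
    - [[1, 2.3, -5], [0, 0, 0], 1]
    - [[1, 2.3, -5], [0, 0, 0], 1]

```text
clock: 2.6
position: [0.5713, 0.2451, 0.2125]
ee_rot: [3.113, 0.42, 0.001]
force: [0.3, -0.1, -0.2]
width: 0.997
gripper_force: 0.0
```

jog_arm:
  rows:
    - [[0, 0.1, -4], [0, 0, 0], 1]
    - [[0, 0.1, -7], [0, 0, 0], 1]
    - [[0, 0.1, -9.4], [0, 0, 0], 1]
    - [[0, 0.1, -9.4], [0, 0, 0], 1]

```text
clock: 3.1
position: [0.5706, 0.2455, 0.1173]
ee_rot: [3.113, 0.42, -0.002]
force: [0.7, -0.6, -0.1]
width: 0.997
gripper_force: 0.0
```

Run:
```python
from h import *
a=[]
for n,u,v in(('top',150,100),('side',290,90)):
    d=grab(n); im=cv2.cvtColor(d['img'],cv2.COLOR_RGB2BGR)[v:v+120,u:u+100]
    a.append(cv2.resize(im,(400,480),interpolation=cv2.INTER_CUBIC))
cv2.imwrite('pics/g1.png',np.hstack(a)); o=arm.observe(); print(o['position'],o['force'],o['joints'])
```

```text
[0.5717504  0.24658964 0.11932249] [ 0.57195252 -0.15916608  0.51565239] [-0.16181639  0.58590344 -0.49559243  1.67089962  0.32575624  0.96590957
 -2.07695391]
```

View pics/g1.png

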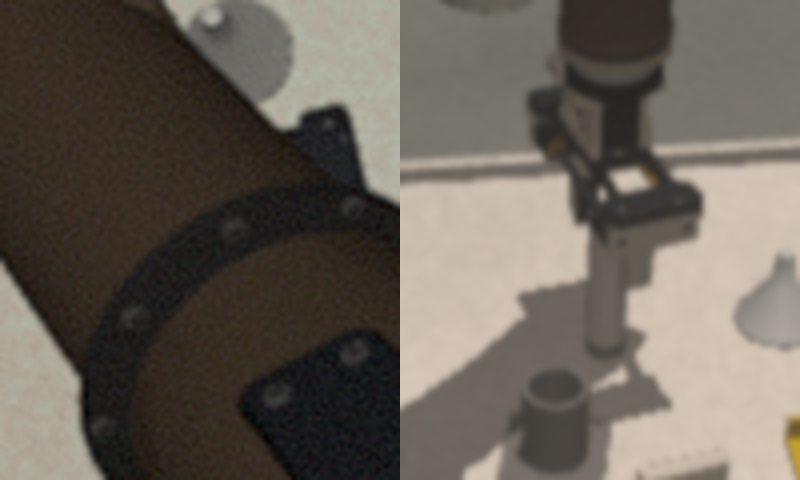

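The fingers straddle the cartridge region: in the right half, the cartridge is at (605,290) and a finger at (638,260). I'll project the expected finger tips to confirm which is which.

Run:
```python
from h import *
d=grab('side'); o=arm.observe()
p=o['position']; R=cv2.Rodrigues(o['ee_rot'])[0]
Q=[p]+[p+R@np.array([x,s*.05,-z]) for s in(-1,1) for x in(-.0095,.0095) for z in (0,.04)]
uv=cv2.projectPoints(np.array(Q),d['rvec'],d['tvec'],d['K'],np.array(d['dist_coeffs']))[0].reshape(-1,2)
print(np.c_[np.array(Q).round(3),((uv-[290,90])*4+[400,0]).round(0)])
W=cloud(d); P=W[136:190,325:356].reshape(-1,3); P=P[(P[:,2]>.03)&(P[:,2]<.11)&(P[:,1]>.15)&(P[:,1]<.3)]
print(cv2.minEnclosingCircle((P[:,:2]*1000).astype(np.float32)),np.percentile(P,[5,50,95],axis=0).round(4))
```

```text
[[5.72e-01 2.47e-01 1.20e-01 6.05e+02 2.51e+02]
 [5.50e-01 2.93e-01 1.20e-01 5.72e+02 2.19e+02]
 [5.49e-01 2.92e-01 1.60e-01 5.72e+02 1.80e+02]
 [5.68e-01 2.98e-01 1.20e-01 5.93e+02 2.15e+02]
 [5.68e-01 2.98e-01 1.60e-01 5.94e+02 1.75e+02]
 [5.76e-01 1.96e-01 1.20e-01 6.18e+02 2.89e+02]
 [5.76e-01 1.96e-01 1.60e-01 6.19e+02 2.48e+02]
 [5.94e-01 2.01e-01 1.20e-01 6.40e+02 2.83e+02]
 [5.94e-01 2.01e-01 1.60e-01 6.42e+02 2.43e+02]]
((552.933349609375, 199.7198028564453), 60.003211975097656) [[0.5575 0.2267 0.0339]
 [0.5698 0.2324 0.0697]
 [0.5857 0.2423 0.1049]]
```

The geometry agrees: the cartridge is centred between the fingers. Closing.

jog_arm:
  rows:
    - [[0, 0, 0], [0, 0, 0], 0.3]
    - [[0, 0, 0], [0, 0, 0], 0.3]
    - [[0, 0, 0], [0, 0, 0], 0.2]
    - [[0, 0, 0], [0, 0, 0], 0.2]
    - [[0, 0, 0], [0, 0, 0], 0.2]
    - [[0, 0, 0], [0, 0, 0], 0.2]
  newtons: 25

```text
clock: 4.0
position: [0.5709, 0.2464, 0.1177]
ee_rot: [3.113, 0.421, -0.0]
force: [-0.3, 0.2, 0.2]
width: 0.394
gripper_force: 0.0
```

jog_arm:
  rows:
    - [[0, 0, 2], [0, 0, 0], 0.2]
    - [[0, 0, 6], [0, 0, 0], 0.2]
    - [[0, 0, 10], [0, 0, 0], 0.2]
    - [[-1.5, -4, 10], [0, 0, 0], 0.2]
    - [[-3.5, -8, 10], [0, 0, 0], 0.2]
    - [[-5.4, -12.1, 10], [0, 0, 0], 0.2]
    - [[-5.4, -12.1, 10], [0, 0, 0], 0.2]
    - [[-5.4, -12.1, 10], [0, 0, 0], 0.2]

```text
clock: 5.0
position: [0.5171, 0.1258, 0.2179]
ee_rot: [-3.113, -0.421, -0.001]
force: [0.3, 0.8, -2.3]
width: 0.363
gripper_force: 25.0
```

Run:
```python
from h import *
d=grab('side'); o=arm.observe(); print(o['position'],o['force'],o['width'],o['gripper_force'])
W=cloud(d); p=o['position']
M=(abs(W[...,0]-p[0])<.06)&(abs(W[...,1]-p[1])<.07)
for lo,hi in((.105,.135),(.135,.165),(.165,.2)):
    P=W[M&(W[...,2]>lo)&(W[...,2]<hi)]
    print(lo,len(P),np.percentile(P,[5,50,95],axis=0).round(4)[:,:2].tolist())
P=W[M&(W[...,2]>.03)&(W[...,2]<.1)]; c=cv2.minEnclosingCircle((P[:,:2]*1000).astype(np.float32)); print(c,np.percentile(P,[5,50,95],axis=0).round(4).tolist())
t=grab('top')
a=[cv2.resize(cv2.cvtColor(x['img'],cv2.COLOR_RGB2BGR)[v:v+120,u:u+100],(400,480),interpolation=cv2.INTER_CUBIC) for x,u,v in((t,210,120),(d,280,110))]
cv2.imwrite('pics/g2.png',np.hstack(a))
```

```text
[0.51721126 0.12647676 0.21785273] [ 0.18762143  0.12189799 -1.7495608 ] 0.36487825481397074 24.989631325006485
0.105 63 [[0.5038, 0.1072], [0.5178, 0.1124], [0.5333, 0.1206]]
0.135 83 [[0.5037, 0.107], [0.5177, 0.1121], [0.5332, 0.1203]]
0.165 102 [[0.5041, 0.1063], [0.5174, 0.1123], [0.5328, 0.1204]]
((516.1959228515625, 123.26085662841797), 28.676122665405273) [[0.4929, 0.0978, 0.0355], [0.5152, 0.1081, 0.0666], [0.5394, 0.1456, 0.0851]]
```

View pics/g2.png

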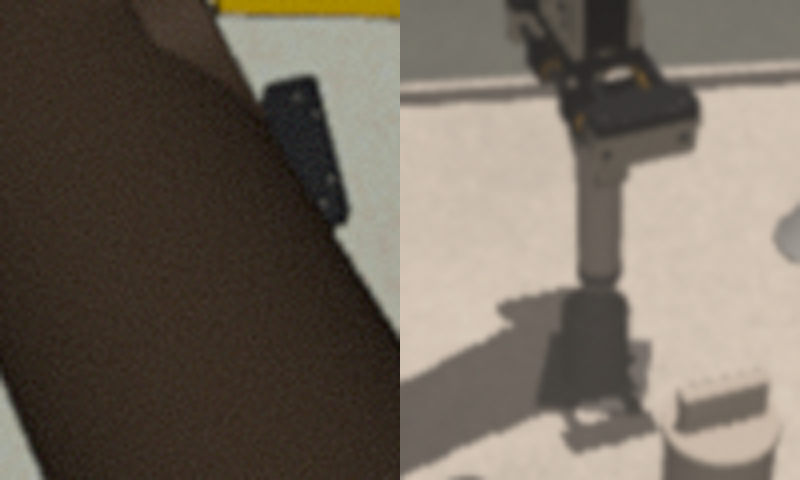

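The cartridge hangs upright over the holder at (598,285) in the right half, and within the same view it is offset by about 1 mm. Descending.

jog_arm:
  rows:
    - [[-0.1, 0, -1.5], [0, 0, 0], 0.2]
    - [[-0.1, 0, -2.5], [0, 0, 0], 0.2]
    - [[-0.1, 0, -3.2], [0, 0, 0], 0.2]
    - [[-0.1, 0, -4], [0, 0, 0], 0.2]
    - [[-0.1, 0, -4.8], [0, 0, 0], 0.2]
    - [[-0.1, 0, -4.8], [0, 0, 0], 0.2]

```text
clock: 5.85
position: [0.5156, 0.1252, 0.1691]
ee_rot: [3.113, 0.421, -0.002]
force: [0.0, 0.5, -2.4]
width: 0.367
gripper_force: 25.0
```

No contact with the rim; continuing down.

jog_arm:
  rows:
    - [[0, 0, -1], [0, 0, 0], 0.2]
    - [[0, 0, -2], [0, 0, 0], 0.2]
    - [[0, 0, -3], [0, 0, 0], 0.2]
    - [[0, 0, -4], [0, 0, 0], 0.2]
    - [[0, 0, -4.4], [0, 0, 0], 0.2]
    - [[0, 0, -4.6], [0, 0, 0], 0.2]
    - [[0, 0, -4.6], [0, 0, 0], 0.2]

```text
clock: 6.72
position: [0.5163, 0.1257, 0.1245]
ee_rot: [3.113, 0.421, 0.002]
force: [-1.9, 0.1, 3.3]
width: 0.361
gripper_force: 25.0
```

jog_arm:
  rows:
    - [[0, 0, 0], [0, 0, 0], 0.6]
    - [[0, 0, 0], [0, 0, 0], 1]
    - [[0, 0, 0], [0, 0, 0], 1]
    - [[0, 0, 0], [0, 0, 0], 1]
    - [[0, 0, 3], [0, 0, 0], 1]
    - [[0, 0, 8], [0, 0, 0], 1]
    - [[0, 0, 12], [0, 0, 0], 1]
    - [[0, 0, 12], [0, 0, 0], 1]

```text
clock: 7.72
position: [0.5176, 0.1263, 0.2469]
ee_rot: [-3.113, -0.421, -0.009]
force: [0.1, 0.0, -0.9]
width: 1.0
gripper_force: 0.0
```

Run:
```python
from h import *
d=grab('side'); o=arm.observe(); print(o['position'],o['force'],o['width'])
W=cloud(d); M=(abs(W[...,0]-.5165)<.06)&(abs(W[...,1]-.125)<.06)
for lo,hi in((.1,.13),(.13,.155),(.155,.2)):
    P=W[M&(W[...,2]>lo)&(W[...,2]<hi)]
    print(lo,len(P),np.percentile(P,[5,50,95,99],axis=0).round(4).tolist() if len(P) else '')
cv2.imwrite('pics/g3.png',cv2.resize(cv2.cvtColor(d['img'],cv2.COLOR_RGB2BGR)[130:250,280:380],(400,480),interpolation=cv2.INTER_CUBIC))
```

```text
[0.516648   0.12564545 0.24488435] [ 0.32362533  0.15254935 -1.15000222] 0.9995070223355768
0.1 80 [[0.5034, 0.1067, 0.102], [0.5176, 0.1112, 0.1151], [0.534, 0.1201, 0.1278], [0.5343, 0.1222, 0.1295]]
0.13 70 [[0.5036, 0.107, 0.1314], [0.5175, 0.1111, 0.1421], [0.5336, 0.1193, 0.1527], [0.5339, 0.1222, 0.1546]]
0.155 93 [[0.5047, 0.1077, 0.1571], [0.5175, 0.1183, 0.1644], [0.5324, 0.1378, 0.1675], [0.5341, 0.1389, 0.169]]
```

View pics/g3.png

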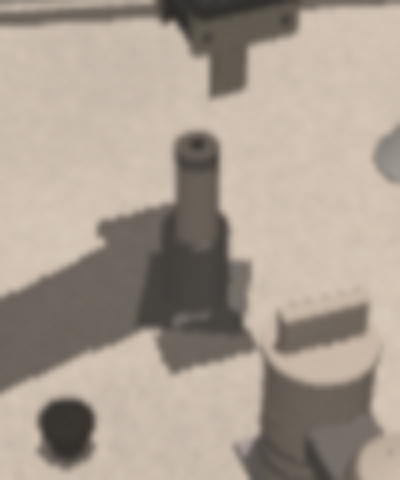

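The cartridge is seated upright in the holder, with its top at (198,145) and about 5 mm higher than when it stood on the floor. The cap is untouched. Next is the cap.

jog_arm:
  rows:
    - [[1.5, -4.5, 0], [0, 0, 0], 1]
    - [[3, -9, 0], [0, 0, 0], 1]
    - [[4.5, -13.5, 0], [0, 0, 0], 1]
    - [[6.5, -19.6, 0], [0, 0, 0], 1]
    - [[6.5, -19.6, 0], [0, 0, 0], 1]
    - [[6.5, -19.6, -4], [0, 0, 0], 1]
    - [[6.5, -19.6, -8.5], [0, 0, 0], 1]
    - [[6.5, -19.6, -8.5], [0, 0, 0], 1]

```text
clock: 8.78
position: [0.5776, -0.07, 0.1548]
ee_rot: [-3.111, -0.422, 0.013]
force: [0.0, -1.0, 0.9]
width: 1.002
gripper_force: 0.0
```

jog_arm:
  rows:
    - [[0, 0, 0], [0, 0, 0], 0.4]
    - [[0, 0, 0], [0, 0, 0], 0.2]
    - [[0, 0, 0], [0, 0, 0], 0.1]
    - [[0, 0, 0], [0, 0, 0], 0]
    - [[0, 0, 0], [0, 0, 0], 0]
    - [[0, 0, 0], [0, 0, 0], 0]
    - [[0, 0, 0], [0, 0, 0], 0]
    - [[0, 0, 0], [0, 0, 0], 0]
  newtons: 30

```text
clock: 9.78
position: [0.5809, -0.0705, 0.1587]
ee_rot: [-3.113, -0.421, 0.0]
force: [0.9, -0.2, 0.1]
width: 0.181
gripper_force: 0.0
```

Run:
```python
from h import *
o=arm.observe(); print({k:np.round(o[k],3) for k in('clock','position','ee_rot','joints','force','ft_torque','width','gripper_force')})
```

```text
{'clock': np.float64(9.775), 'position': array([ 0.581, -0.071,  0.159]), 'ee_rot': array([-3.113, -0.421,  0.   ]), 'joints': array([ 0.348,  0.479, -0.449,  1.728,  0.242,  0.99 , -1.493]), 'force': array([ 0.908, -0.176,  0.097]), 'ft_torque': array([0.016, 0.026, 0.026]), 'width': np.float64(0.181), 'gripper_force': np.float64(0.0)}
```

jog_arm:
  rows:
    - [[0, 0, 0], [0, 0, 0], 0]
    - [[0, 0, 0], [0, 0, 0], 0]
    - [[0, 0, 0], [0, 0, 0], 0]
    - [[0, 0, 0], [0, 0, 0], 0]

```text
clock: 10.28
position: [0.5809, -0.0706, 0.1587]
ee_rot: [-3.113, -0.421, 0.0]
force: [1.0, 0.2, -0.1]
width: 0.149
gripper_force: 29.9
```

jog_arm:
  rows:
    - [[0, 0, 0], [0, 0, 4], 0]
    - [[0, 0, 0], [0, 0, 8], 0]
    - [[0, 0, 0], [0, 0, 12], 0]
    - [[0, 0, 0], [0, 0, 16], 0]
    - [[0, 0, 0], [0, 0, 16], 0]

```text
clock: 10.9
position: [0.581, -0.0707, 0.1587]
ee_rot: [-3.025, -0.849, -0.0]
force: [-0.0, -0.1, -0.8]
width: 0.149
gripper_force: 29.9
```

Run:
```python
from h import *
o=arm.observe(); print({k:np.round(o[k],3) for k in('clock','position','ee_rot','joints','force','ft_torque','width','gripper_force')})
```

```text
{'clock': np.float64(10.9), 'position': array([ 0.581, -0.071,  0.159]), 'ee_rot': array([-3.025, -0.849, -0.   ]), 'joints': array([ 0.394,  0.491, -0.517,  1.724,  0.28 ,  1.001, -1.248]), 'force': array([-0.012, -0.098, -0.841]), 'ft_torque': array([-0.055, -0.024, -0.009]), 'width': np.float64(0.149), 'gripper_force': np.float64(29.944)}
```

Turned 16° with no torque, so this is the free sense. Continuing to the end stop.

jog_arm:
  rows:
    - [[0, 0, 0], [0, 0, 5], 0]
    - [[0, 0, 0], [0, 0, 11], 0]
    - [[0, 0, 0], [0, 0, 17], 0]
    - [[0, 0, 0], [0, 0, 23], 0]
    - [[0, 0, 0], [0, 0, 29], 0]
    - [[0, 0, 0], [0, 0, 34], 0]
    - [[0, 0, 0], [0, 0, 37], 0]
    - [[0, 0, 0], [0, 0, 37], 0]

```text
clock: 11.9
position: [0.5806, -0.0707, 0.1587]
ee_rot: [-2.6, -1.763, 0.001]
force: [-2.7, -0.9, 1.5]
width: 0.154
gripper_force: 29.9
```

```bash
cat > s.py <<'E'
from h import *
o=arm.observe(); print({k:np.round(o[k],3) for k in('clock','position','ee_rot','joints','force','ft_torque','width','gripper_force')})
E
python3 s.py
```

```text
{'clock': np.float64(11.9), 'position': array([ 0.581, -0.071,  0.159]), 'ee_rot': array([-2.600e+00, -1.763e+00,  1.000e-03]), 'joints': array([ 0.496,  0.527, -0.673,  1.716,  0.374,  1.032, -0.685]), 'force': array([-2.702, -0.863,  1.498]), 'ft_torque': array([-0.06 ,  0.511, -0.075]), 'width': np.float64(0.154), 'gripper_force': np.float64(29.937)}
```

jog_arm:
  rows:
    - [[0, 0, 0], [0, 0, 2], 0]
    - [[0, 0, 0], [0, 0, 4], 0]
    - [[0, 0, 0], [0, 0, 4], 0]
    - [[0, 0, 0], [0, 0, 4], 0]

```text
clock: 12.4
position: [0.5806, -0.0708, 0.1587]
ee_rot: [-2.536, -1.854, 0.001]
force: [-5.8, 0.2, 3.7]
width: 0.158
gripper_force: 30.9
```

```bash
python3 s.py
```

```text
{'clock': np.float64(12.4), 'position': array([ 0.581, -0.071,  0.159]), 'ee_rot': array([-2.536e+00, -1.854e+00,  1.000e-03]), 'joints': array([ 0.507,  0.531, -0.69 ,  1.715,  0.384,  1.036, -0.624]), 'force': array([-5.769,  0.176,  3.701]), 'ft_torque': array([-0.139,  1.039, -0.757]), 'width': np.float64(0.158), 'gripper_force': np.float64(30.909)}
```

Torque about z has risen to −0.76 N m, so this is the end stop. Back off 1° and lift gently.

jog_arm:
  rows:
    - [[0, 0, 0], [0, 0, -1], 0]
    - [[0, 0, 0.2], [0, 0, -1], 0]
    - [[0, 0, 0.4], [0, 0, -1], 0]
    - [[0, 0, 0.6], [0, 0, -1], 0]
    - [[0, 0, 0.6], [0, 0, -1], 0]
  newtons: 40

```text
clock: 13.02
position: [0.5805, -0.0708, 0.1646]
ee_rot: [-2.551, -1.833, 0.002]
force: [-0.6, -0.1, -13.6]
width: 0.153
gripper_force: 40.3
```

```bash
python3 s.py
```

```text
{'clock': np.float64(13.025), 'position': array([ 0.581, -0.071,  0.165]), 'ee_rot': array([-2.551e+00, -1.833e+00,  2.000e-03]), 'joints': array([ 0.506,  0.524, -0.689,  1.708,  0.377,  1.047, -0.634]), 'force': array([ -0.601,  -0.066, -13.576]), 'ft_torque': array([-0.178,  0.167, -0.603]), 'width': np.float64(0.153), 'gripper_force': np.float64(40.269)}
```

jog_arm:
  rows:
    - [[0, 0, 0], [0, 0, -1.5], 0]
    - [[0, 0, 0], [0, 0, -2], 0]
    - [[0, 0, 0.3], [0, 0, -2], 0]
    - [[0, 0, 0.3], [0, 0, -2], 0]

```text
clock: 13.52
position: [0.581, -0.0701, 0.1687]
ee_rot: [2.582, 1.789, 0.0]
force: [-5.3, 0.3, -1.4]
width: 0.148
gripper_force: 40.0
```

```bash
python3 s.py
python3 - <<'E'
from h import *
d=grab('side'); W=cloud(d)
M=(abs(W[...,0]-.581)<.06)&(W[...,1]<-.03)&(W[...,1]>-.12)
P=W[M&(W[...,2]>.135)&(W[...,2]<.18)]; print(len(P),np.histogram(P[:,2],bins=np.arange(.135,.181,.003)))
cv2.imwrite('pics/g4.png',cv2.resize(cv2.cvtColor(d['img'],cv2.COLOR_RGB2BGR)[150:290,300:440],(600,600),interpolation=cv2.INTER_CUBIC))
E
```

```text
{'clock': np.float64(13.525), 'position': array([ 0.581, -0.07 ,  0.169]), 'ee_rot': array([2.582, 1.789, 0.   ]), 'joints': array([ 0.502,  0.518, -0.683,  1.704,  0.368,  1.051, -0.662]), 'force': array([-5.345,  0.31 , -1.366]), 'ft_torque': array([-0.089,  1.473, -0.258]), 'width': np.float64(0.148), 'gripper_force': np.float64(39.951)}
478 (array([ 24,  48,  15,   0,   3,  12,  23,  84, 194,  26,  10,   6,  10,
        12,  11]), array([0.135, 0.138, 0.141, 0.144, 0.147, 0.15 , 0.153, 0.156, 0.159,
       0.162, 0.165, 0.168, 0.171, 0.174, 0.177, 0.18 ]))
```

View pics/g4.png

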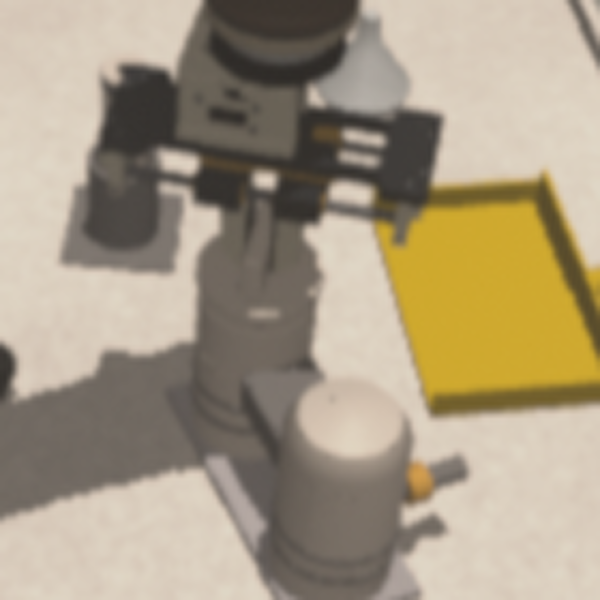

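The view shows the cap lifted: the disc edge at (260,260) is clear of the rim, and disc depth has risen about 9 mm. Lifting on.

jog_arm:
  rows:
    - [[0, 0, 0.6], [0, 0, 0], 0]
    - [[0, 0, 1.2], [0, 0, 0], 0]
    - [[0, 0, 2], [0, 0, 0], 0]
    - [[0, 0, 3], [0, 0, 0], 0]
    - [[0, 0, 5], [0, 0, 0], 0]
    - [[0, 0, 8], [0, 0, 0], 0]
    - [[0, 0, 11], [0, 0, 0], 0]
    - [[0, 0, 11], [0, 0, 0], 0]

```text
clock: 14.58
position: [0.5827, -0.0701, 0.2811]
ee_rot: [2.58, 1.786, 0.007]
force: [-0.2, 0.8, -1.1]
width: 0.15
gripper_force: 39.9
```

jog_arm:
  rows:
    - [[0, 0, 1], [0, 0, 0], 0]
    - [[0, 0, 1], [0, 0, 0], 0]
    - [[0, 0, 1], [0, 0, 0], 0]
    - [[0, 0, 1], [0, 0, 0], 0]

```text
clock: 15.08
position: [0.5808, -0.0706, 0.2872]
ee_rot: [-2.582, -1.788, 0.001]
force: [-0.0, -0.3, -1.3]
width: 0.152
gripper_force: 39.9
```

```bash
python3 s.py
python3 - <<'E'
from h import *
d=grab('side'); W=cloud(d)
M=(abs(W[...,0]-.581)<.06)&(W[...,1]<-.02)&(W[...,1]>-.13)
P=W[M&(W[...,2]>.2)&(W[...,2]<.31)]; print(len(P),np.histogram(P[:,2],bins=np.arange(.2,.31,.005)))
cv2.imwrite('pics/g5.png',cv2.resize(cv2.cvtColor(d['img'],cv2.COLOR_RGB2BGR)[130:290,290:450],(600,600),interpolation=cv2.INTER_CUBIC))
E
```

```text
{'clock': np.float64(15.075), 'position': array([ 0.581, -0.071,  0.287]), 'ee_rot': array([-2.582e+00, -1.788e+00,  1.000e-03]), 'joints': array([ 0.529,  0.421, -0.719,  1.539,  0.284,  1.29 , -0.585]), 'force': array([-0.014, -0.3  , -1.278]), 'ft_torque': array([-0.058, -0.064,  0.03 ]), 'width': np.float64(0.152), 'gripper_force': np.float64(39.943)}
565 (array([  0,   0,   0,   0,   0,   0,   0,   0,   7,   9,   9,   3,   0,
         2,  49, 301,  44,  14,  30,  29,  31]), array([0.2  , 0.205, 0.21 , 0.215, 0.22 , 0.225, 0.23 , 0.235, 0.24 ,
       0.245, 0.25 , 0.255, 0.26 , 0.265, 0.27 , 0.275, 0.28 , 0.285,
       0.29 , 0.295, 0.3  , 0.305]))
```

View pics/g5.png

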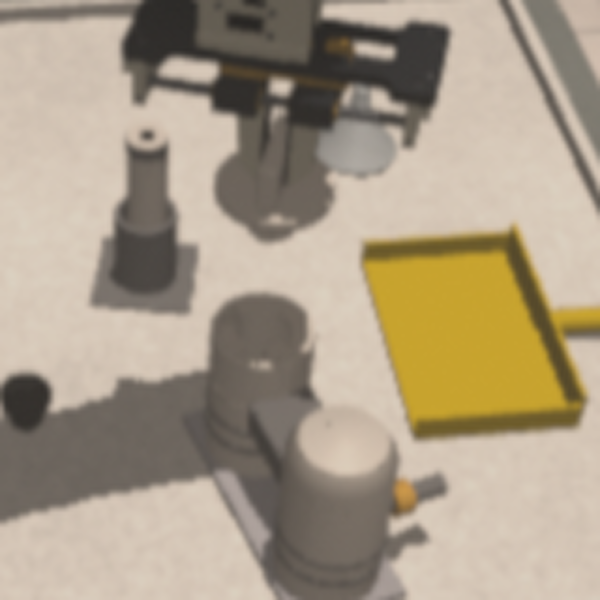

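The cap (275,190) is held level with its grip about 16 cm above the rim. The housing is open at (260,320), the cartridge is seated at (147,140), and the funnel, stopper and dustpan are where they were.

```bash
python3 -c "
from cell import arm
print(arm.sign_off())"
```

```text
the job is handed in; nothing more can be done
None
```

I handed the job in at about 15 s: the cartridge is seated in its holder and let go of, and the cap, which unlocked anticlockwise seen from above (the first way tried), is held level with its grip point about 16 cm above the rim; the funnel, stopper and dustpan look unmoved in the last picture, and the hand-in returned no verdict.

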